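Change the speed of a tube roller mixer at its H-gate lever

TASK

Set the roller mixer to its fastest speed: push the gear lever with the fingertips out of its slot and through the H-shaped gate until it is fully home in the slot that is marked by the plate with four studs, without putting it fully into either of the other two slots on the way. Only push it, gently: do not pinch the knob, leave the jar and the small bottles where they stand, and finish clear of everything.

Things in the scene. Friction and masses are not known exactly. Their poses are not given: they have to be found in the camera images.
- mixer: Bench tube roller mixer, fixed. Origin on the worktop under the middle of its H-gate; x points to its far side, y to its left, z up. In front a white gearbox, 150 mm (x) by 180 mm (y), with the gate plate on top. From x = +73 to +178 mm a roller deck, 240 mm wide, with two tubes on its rollers, up to 92 mm above the worktop.
- gate: Grey gate plate, flat top 70 mm above the worktop; same origin and axes as the mixer. The H: two slots along x, centre lines y = +20 (left) and -20 mm (right), from x = -32 to +32 mm, 16 mm wide, joined at x = 0 by one 22 mm wide neutral lane along y. Thus four slots: far left, near left, far right, near right. Islands between them have rounded corners.
- lever: Gear lever: 10 mm steel rod up through the gate, with a black ball knob on top. Origin at its pivot, 20 mm above the worktop under the gate's middle; its z runs up the rod. It starts in the near right slot and stays where it is left (friction, no spring; 1.5 to 2 N at the knob moves it).
- knob (a point): Centre of the ball knob (28 mm diameter, polished and slippery), 105 mm from the pivot: 125 mm above the worktop with the lever upright, about 108 mm fully in a slot. In the mixer's frame about 44 mm from x = 0 when fully home, and about 39 mm from y = 0 in the left or right slots.
- lever_fore (a joint): Tilt of the lever along the mixer's x, rad: 0 in the neutral lane, positive to the far side, negative to the near side; stops at +0.44 (fully home in a far slot) and -0.44 (fully home in a near slot). In the neutral lane the gate leaves about 0.11 either way.
- lever_side (a joint): Sideways tilt of the lever, rad: positive to the mixer's left (+y), negative to its right; about +0.38 in the left slots and -0.38 in the right slots, stops at +0.42 and -0.42.
- plate_four: White marker plate 34 x 34 x 2 mm with four black studs (9 mm across, 3 mm high) in a square, on the gate plate at the outer side of the slot that it marks: the far left slot (plate at x = +26, y = +55 mm in the mixer's frame) or the near left slot (x = -26, y = +55 mm), differing from start to start. Origin at the centre of its underside.
- plate_one: The same kind of plate with one stud in the middle; it marks the other of the two left slots. (Plates with two and three studs mark the near right and the far right slot.)
- jar: Bystander: white specimen jar with a blue-grey lid, 61 mm wide, 76 mm high, standing on the worktop left of the gearbox. Origin at the centre of its underside.
- dropper: Bystander: small dropper bottle with a black rubber bulb, 21 mm wide, 77 mm high, standing on the worktop right of the gearbox. Origin at the centre of its underside.
- red_cap_bottle: Bystander: small white bottle with a red cap, 23 mm wide, 56 mm high, standing on the worktop right of the gearbox. Origin at the centre of its underside.

How it is judged:
On the way, in this order (a step that is already met when the one before it is completed fails the run):
1. the lever is out of its slot, in the neutral lane on the right side (value of joint lever_fore above -0.16 rad and value of joint lever_side below -0.15 rad).
2. the lever is across in the neutral lane on the left side (value of joint lever_fore between -0.25 and 0.25 rad and value of joint lever_side above 0.25 rad).
3. the lever is home in the slot beside the four-stud plate (value of joint lever_side above 0.3 rad and ((x of plate_four in the frame of mixer above 0 m and value of joint lever_fore above 0.39 rad) or (x of plate_four in the frame of mixer below 0 m and value of joint lever_fore below -0.39 rad))), for 0.1 s.
At the end, for the whole second after the job is handed in: The lever stands in the left slot beside the plate with four studs, tilted at least 0.39 rad (of 0.44) to that end and more than 0.30 rad to the left, and is at rest; the jar and the small bottles stand within 15 mm of where they were (all of step 3 and velocity of joint lever_fore between -0.05 and 0.05 rad/s and velocity of joint lever_side between -0.05 and 0.05 rad/s and distance of each of jar, dropper, red_cap_bottle from where it was at the start of the episode below 0.015 m); the robot touches nothing.
It fails at once if the lever is put fully into the far right slot (value of joint lever_side below -0.2 rad and value of joint lever_fore above 0.39 rad).
It fails at once if the lever is put fully into the left slot beside the one-stud plate (value of joint lever_side above 0.2 rad and ((x of plate_four in the frame of mixer above 0 m and value of joint lever_fore below -0.39 rad) or (x of plate_four in the frame of mixer below 0 m and value of joint lever_fore above 0.39 rad))).
It fails at once if the lever is pinched or pushed roughly (more than 35 N in all between fingers and lever) (contact force between the fingers and lever above 35 N).
It fails at once if the jar or a small bottle is shifted by more than 15 mm, lifted or knocked over (distance of any of jar, dropper, red_cap_bottle from where it was at the start of the episode above 0.015 m or angle between any of jar, dropper, red_cap_bottle's own z axis and vertical above 0.3 rad).
It also fails if it takes over 54 s, if anything falls off the work surface, if the arm or the gripper's body presses on something with over 40 N, if the wrist force passes 120 N, or if a joint passes its speed limit or range.

ROBOT

A 7-joint arm with a two-finger parallel gripper is mounted at the origin on a cart in front of the work surface, level with it; the furniture and walls round the work are solid. World frame = base frame: x ahead of the robot, y to its left, z up, the work surface at z = 0. Lengths are in m, angles in rad, forces in N, time in s.
With the tool pointing down it reaches from about 0.4 to 0.925 m from the base axis. Payload 4.1 kg.
Tool frame: the origin (TCP) lies midway between the tips of the shut fingers; the grasp point (between the pads) lies 19 mm behind it; y points along the fingers, z is the direction in which the jaws open and shut, and the axes are right-handed (so a half turn about y gives the same grasp; the last joint's range is limited). The gripper opens to 85 mm and grips with 20 to 120 N. Pads are 22 mm wide; open, the fingers measure 114 mm over their backs; the gripper's body (76 mm by 85 mm) begins 54 mm behind the grasp point. The pads swing forward as they close: fully open they stand 13 mm farther back than shut.
Start: joints at [-1.266, 0.398, 0.045, 1.537, -0.019, 1.207, -0.051], TCP at [0.255, 0.598, 0.2] pointing down, gripper open.
Joint ranges: [-2.82, 2.82], [-0.49, 2.23], [-1.37, 1.46], [0, 2.46], [-1.36, 4.5], [0.23, 2], [-2.94, 2.94]. Speed limits (rad/s): [2.57, 2.57, 3.14, 3.14, 3.14, 3.14, 3.14].

INTERFACE

Orientations are given as a unit quaternion [w, x, y, z].
In Python, from plant import status, viewer, r gives the robot as it stands.
- The arm moves only by the tool move_arm, never from a script. Its argument "steps" is a list of rows, each an object of numbers: "gripper": the closure, from -1 (fully open) to 1 (shut); "x", "y", "z": the shift along the world's x, y, z in m; "wx", "wy", "wz": the turn, a rotation vector about the world's x, y, z in rad. In form: [{"gripper": .., "x": .., "y": .., "z": .., "wx": .., "wy": .., "wz": ..}, ...]. A call has 1 to 20 rows; each row is the pose to reach, as a shift and turn from the pose commanded when the call began; what a row does not reach only later rows make up. A row lasts 1/8 s, in which the tool goes at most 62.5 mm and 10.7 degrees, less where a joint would pass 70% of its speed; a pose out of reach is approached as far as the arm can. A call with a gripper value outside its range is refused whole. The fingers move at their own pace and stop on an object; "newtons" is the grip in N (left out, the last holds). Time passes only in rows, so rows that repeat a pose let the fingers close. It gives the time, the measured TCP pose, the force and the opening at its end, in the units of the state.
- status.get_obs(): the state, without advancing time (a new reading comes with each control period).
- viewer.capture(name): name is "side" or "top"; returns the picture (384x512x3 uint8, blue, green, red); there is no depth.
- viewer.calibration(name): a dict with "fx", "fy", "cx", "cy" (pixels), "rvec" (rotation vector, rad) and "tvec" (3), from world to camera coordinates, as OpenCV has them. Camera axes: x right, y down, z forward; pixel columns grow to the right and rows downward; lengths in m; the calibration is good to about 2 mm. A picture is of the moment at which its call begins. calibration takes no time and is no camera call.
- r.sign_off(): hands the job in, once; it reports no verdict.
The state is a dict: "time": time; "q": joint angles; "joint_vel": joint speeds; "tau": joint torques, N m; "eef_pos": TCP position; "ee_rot": TCP orientation; "wrist_force": force on the tool from outside, world axes, zero at the start; "ft_torque": the same for the moment, N m; "gripper_width": opening from 0.0 (shut) to 1.0 (fully open).
Only numpy, scipy, OpenCV 4.12 (cv2) and the standard library are available. Lean on these libraries where they do the work, as an engineer would, in place of code of your own. Each camera call takes 0.05 s, during which the arm holds its last target.

## Working session

There is one attempt and no reset: what is moved stays moved. The work goes in short steps, Python scripts to look and compute and a tool call to move; the robot and the scene stay as the last step left them, time stands still between calls to the robot, and variables do not carry over. Pictures are saved under pics/ and viewed, and the job is handed in when it is done.

Besides the shell and the picture viewer there is one more tool, called after "Call:" in YAML: its name, and indented under it one key for each argument. move_arm: Moves the arm, as the interface text tells. Its arguments: {"type":"object","properties":{"steps":{"type":"array"},"newtons":{"type":"number"}},"required":["steps"]}

```bash
mkdir -p pics; ls
python3 - <<'E'
from plant import status, viewer, r
import cv2
print(status.get_obs())
for n in("side","top"):
    cv2.imwrite(f"pics/{n}0.png",viewer.capture(n)); print(n,viewer.calibration(n))
E
```

```text
pics
{'time': 0.0, 'q': array([-1.26598327,  0.39919377,  0.04501951,  1.53789765, -0.01871249,
        1.20688681, -0.050704  ]), 'joint_vel': array([-1.36534195e-03, -3.03317250e-04,  4.19445812e-04, -2.49305197e-03,
       -6.12361700e-04,  1.10879155e-03, -5.04895318e-05]), 'tau': array([-3.18847297e-04, -4.75125647e+01,  1.36470102e+00, -2.54215890e+01,
        1.16226394e-02,  9.67072294e-03,  6.30816359e-06]), 'eef_pos': array([0.25509974, 0.5970869 , 0.19895423]), 'ee_rot': array([-0.69206306,  0.69343806, -0.14185884,  0.14166312]), 'wrist_force': array([-0.33822381,  0.04146896,  1.23641266]), 'ft_torque': array([-0.03072   , -0.00991303, -0.02759414]), 'gripper_width': 0.9970313710597797}
side {'fx': 415.74819954348334, 'fy': 415.74819954348334, 'cx': 255.15480133463885, 'cy': 188.8498484997987, 'rvec': array([ 1.99171744, -0.21026732,  0.13520714]), 'tvec': array([-0.49477609,  0.16559696,  0.76431705])}
top {'fx': 437.42384506527344, 'fy': 437.42384506527344, 'cx': 253.93944493498253, 'cy': 191.4948345296189, 'rvec': array([ 2.15038435, -2.17533953,  0.14771006]), 'tvec': array([0.04287239, 0.53450121, 1.02759183])}
```

View pics/side0.png

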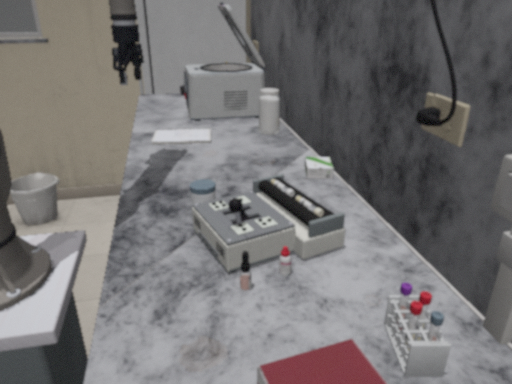

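View pics/top0.png

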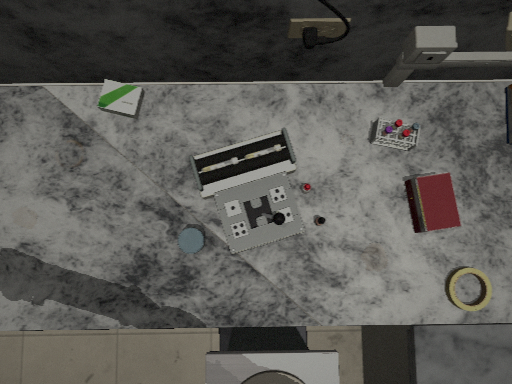

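```bash
cat > h.py <<'E'
import cv2, numpy as np
from plant import status, viewer, r
def cal(n):
    c=viewer.calibration(n);K=np.array([[c['fx'],0,c['cx']],[0,c['fy'],c['cy']],[0,0,1.]]);return K,c['rvec'],c['tvec']
def ray(n,uv):
    K,rv,t=cal(n);R=cv2.Rodrigues(rv)[0]
    return -R.T@t, R.T@np.linalg.solve(K,[uv[0],uv[1],1])
def onz(n,uv,z):
    o,d=ray(n,uv);return o+d*(z-o[2])/d[2]
def proj(n,P):
    K,rv,t=cal(n);return cv2.projectPoints(np.float64(P).reshape(-1,1,3),rv,t,K,None)[0].reshape(-1,2)
def crop(n,im,u0,u1,v0,v1,s,f):
    cv2.imwrite(f,cv2.resize(im[v0:v1,u0:u1],None,fx=s,fy=s,interpolation=cv2.INTER_CUBIC))
E
python3 - <<'E'
from h import *
t=cv2.imread('pics/top0.png');s=cv2.imread('pics/side0.png')
crop('top',t,180,340,120,260,5,'pics/top0c.png');crop('side',s,180,350,165,295,4.7,'pics/side0c.png')
E
```

```text
(no output)
```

View pics/top0c.png

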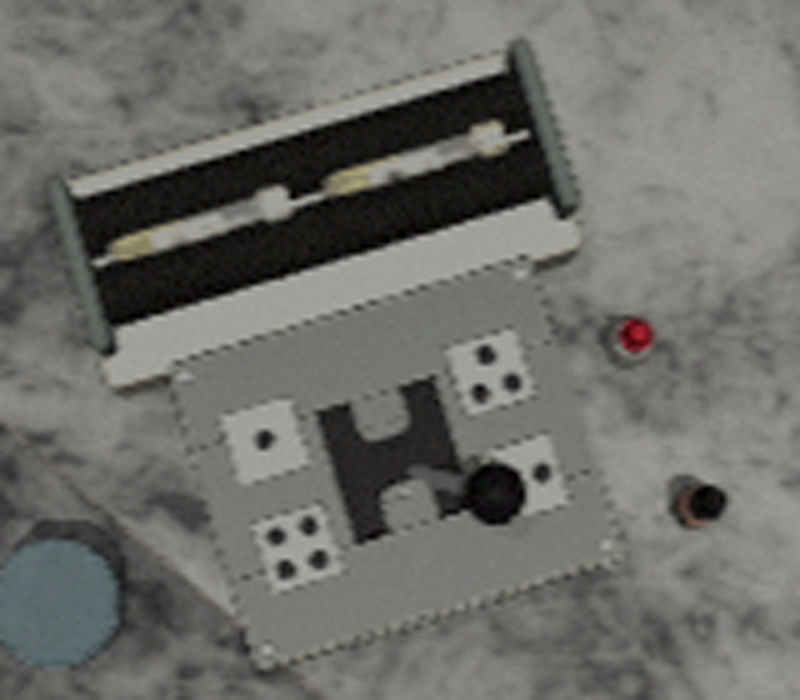

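View pics/side0c.png

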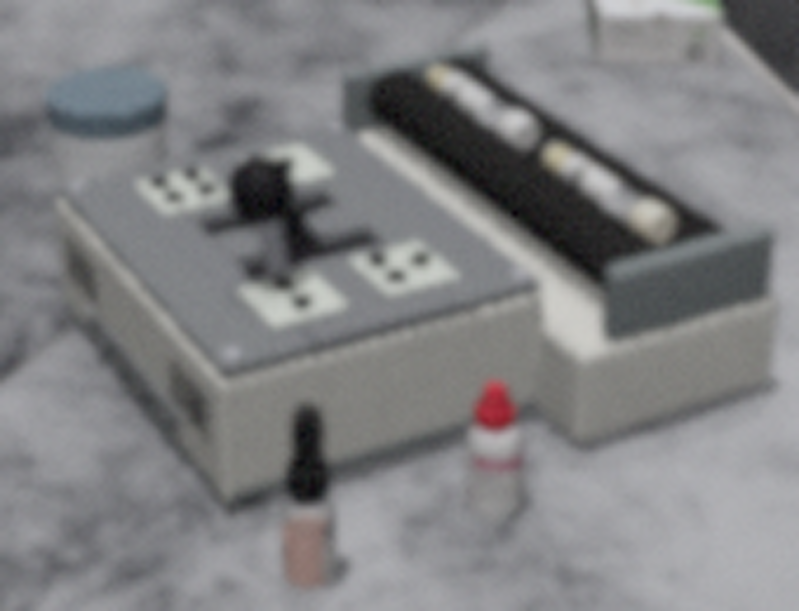

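Run:
```python
from h import *
# plate centres (crop px /5 + offset) : one-stud, four-stud, three-stud
C={'one':[(222,412),(298,400),(312,472),(240,487)],'four':[(252,521),(325,502),(342,572),(272,592)],'three':[(446,350),(515,330),(537,397),(468,418)]}
loc={'one':(26,55),'four':(-26,55),'three':(26,-55)}
A=[];B=[]
for k,c in C.items():
    uv=np.mean(c,0)/5+[180,120]-0.4
    p=onz('top',uv,.072);print(k,uv,p)
    A.append(loc[k]);B.append(p[:2])
# gate screws / corners? add: rigid fit
A=np.array(A)/1000;B=np.array(B)
a=A-A.mean(0);b=B-B.mean(0)
th=np.arctan2((a[:,0]*b[:,1]-a[:,1]*b[:,0]).sum(),(a*b).sum());R=np.array([[np.cos(th),-np.sin(th)],[np.sin(th),np.cos(th)]])
o=B.mean(0)-R@A.mean(0);print('yaw',th,'o',o,'res',(A@R.T+o-B)*1000)
np.save('mix.npy',[th,*o])
def W(x,y,z):return [*(R@[x,y]+o),z]
t=cv2.imread('pics/top0.png');s=cv2.imread('pics/side0.png')
ky=105*np.sin(.38)/1000
pts=[W(x,y,.07) for x in(-.075,.075) for y in(-.09,.09)]+[W(-.026,.055,.072),W(-.026,-.055,.072),W(-.044,-.039,.108)]
for n,im in(('top',t),('side',s)):
    uv=proj(n,pts);print(n,uv.round(1).tolist())
    # knob
print('knob world',W(-.044,-.039,.108),'top ray at .108',onz('top',(180+494/5-.4,120+493/5-.4),.108))
S=lambda u,v:(180+u/4.7,165+v/4.7)
o1,d1=ray('top',(180+494/5-.4,120+493/5-.4));o2,d2=ray('side',S(261,188))
M=np.stack([d1,-d2],1);l=np.linalg.lstsq(M,o2-o1,rcond=None)[0];print(o1+d1*l[0],o2+d2*l[1])
print('dropper top',onz('top',(180+710/5,120+502/5),.077),'red',onz('top',(180+636/5,120+335/5),.056),'jar',onz('top',(180+55/5,120+600/5),.076))
```

```text
one [233.2  208.15] [0.49163557 0.08585347 0.072     ]
four [239.15 228.95] [0.44330428 0.07242775 0.072     ]
three [277.9  194.35] [ 0.52277284 -0.01864547  0.072     ]
yaw 0.2810449080928908 o [0.48266252 0.02652742] res [[ 0.75208464  0.72744128]
 [-0.8764646  -0.26954223]
 [ 0.12437996 -0.45789905]]
top [[305.3, 231.6], [230.8, 254.3], [286.1, 170.4], [212.6, 192.2], [239.3, 229.3], [284.7, 215.6], [281.6, 224.3]]
side [[226.2, 242.9], [191.2, 203.3], [296.3, 223.5], [253.1, 189.5], [218.8, 204.1], [241.9, 226.9], [229.4, 208.8]]
knob world [np.float64(0.4512058359463106), np.float64(-0.023146286355766387), 0.108] top ray at .108 [ 0.46482815 -0.01629141  0.108     ]
[ 0.46463029 -0.01607614  0.11115842] [ 0.46427139 -0.01603208  0.11113294]
dropper top [ 0.46053102 -0.11901813  0.077     ] red [ 0.54149276 -0.08979291  0.056     ] jar [0.41921661 0.1827707  0.076     ]
```

```bash
cat >> h.py <<'E'
try:
    th,ox,oy=np.load('mix.npy')
    Rm=np.array([[np.cos(th),-np.sin(th)],[np.sin(th),np.cos(th)]]);om=np.array([ox,oy])
except Exception: pass
def W(x,y): return Rm@[x/1000,y/1000]+om
def Mx(p): return Rm.T@(np.array(p[:2])-om)*1000
E
python3 - <<'E'
from h import *
from scipy.spatial.transform import Rotation as Ro
o=status.get_obs();q=o['ee_rot'];R=Ro.from_quat([q[1],q[2],q[3],q[0]]);print(R.as_matrix().round(3))
zx=np.arctan2(R.as_matrix()[1,0],R.as_matrix()[0,0]);print('yaw of tool x',zx,'mixer',th)
for p in((-72,-36),(0,0)):print(p,W(*p)-o['eef_pos'][:2],W(*p))
E
```

```text
[[ 0.92  -0.001  0.393]
 [-0.393 -0.002  0.92 ]
 [ 0.    -1.    -0.002]]
yaw of tool x -0.40365227127906844 mixer 0.2810449080928908
(-72, -36) [ 0.1683559  -0.62518201] [ 0.4234723  -0.02803006]
(0, 0) [ 0.22754612 -0.57062453] [0.48266252 0.02652742]
```

Call:
move_arm:
  steps:
    - {"gripper":1,"x":0.02,"y":-0.03,"wz":0.04}
    - {"gripper":1,"x":0.04,"y":-0.07,"wz":0.09}
    - {"gripper":1,"x":0.06,"y":-0.115,"wz":0.14}
    - {"gripper":1,"x":0.08,"y":-0.16,"wz":0.19}
    - {"gripper":1,"x":0.1,"y":-0.205,"wz":0.24}
    - {"gripper":1,"x":0.12,"y":-0.25,"wz":0.29}
    - {"gripper":1,"x":0.135,"y":-0.295,"wz":0.34}
    - {"gripper":1,"x":0.145,"y":-0.34,"wz":0.39}
    - {"gripper":1,"x":0.155,"y":-0.385,"wz":0.44}
    - {"gripper":1,"x":0.16,"y":-0.43,"wz":0.49}
    - {"gripper":1,"x":0.165,"y":-0.475,"wz":0.54}
    - {"gripper":1,"x":0.168,"y":-0.52,"wz":0.59}
    - {"gripper":1,"x":0.168,"y":-0.56,"wz":0.63}
    - {"gripper":1,"x":0.168,"y":-0.59,"wz":0.66}
    - {"gripper":1,"x":0.168,"y":-0.615,"wz":0.685}
    - {"gripper":1,"x":0.168,"y":-0.625,"wz":0.685}
    - {"gripper":1,"x":0.168,"y":-0.625,"wz":0.685}
  newtons: 20

```text
validation failed for argument at $.st...
```

```bash
cat > look.py <<'E'
import sys
from h import *
n=sys.argv[1];o=status.get_obs()
t=viewer.capture('top');s=viewer.capture('side')
cv2.imwrite(f'pics/t{n}f.png',t);cv2.imwrite(f'pics/s{n}f.png',s)
a=cv2.resize(t[150:270,190:320],None,fx=3,fy=3,interpolation=cv2.INTER_CUBIC);b=cv2.resize(s[120:260,190:320],None,fx=3,fy=3,interpolation=cv2.INTER_CUBIC)
h=max(a.shape[0],b.shape[0]);c=np.zeros((h,a.shape[1]+b.shape[1],3),np.uint8);c[:a.shape[0],:a.shape[1]]=a;c[:b.shape[0],a.shape[1]:]=b
cv2.imwrite(f'pics/l{n}.png',c)
print(o['time'],o['eef_pos'].round(4),'mixer',Mx(o['eef_pos']).round(1),o['ee_rot'].round(3),o['wrist_force'].round(1),o['gripper_width'])
E
python3 look.py 1
```

```text
0.1 [0.2551 0.5972 0.1991] mixer [-60.4 611.3] [-0.692  0.693 -0.142  0.142] [ 0.2 -0.5  0.3] 1.00139828920371
```

View pics/l1.png

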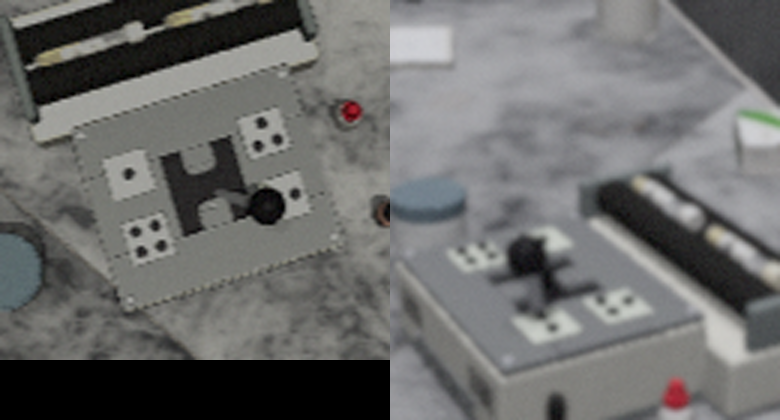

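Call:
move_arm:
  steps:
    - {"gripper":1,"x":0.02,"y":-0.03,"z":0,"wx":0,"wy":0,"wz":0.04}
    - {"gripper":1,"x":0.06,"y":-0.1,"z":0,"wx":0,"wy":0,"wz":0.12}
    - {"gripper":1,"x":0.08,"y":-0.15,"z":0,"wx":0,"wy":0,"wz":0.18}
    - {"gripper":1,"x":0.1,"y":-0.2,"z":0,"wx":0,"wy":0,"wz":0.24}
    - {"gripper":1,"x":0.12,"y":-0.25,"z":0,"wx":0,"wy":0,"wz":0.3}
    - {"gripper":1,"x":0.14,"y":-0.3,"z":0,"wx":0,"wy":0,"wz":0.36}
    - {"gripper":1,"x":0.15,"y":-0.35,"z":0,"wx":0,"wy":0,"wz":0.42}
    - {"gripper":1,"x":0.16,"y":-0.4,"z":0,"wx":0,"wy":0,"wz":0.48}
    - {"gripper":1,"x":0.165,"y":-0.45,"z":0,"wx":0,"wy":0,"wz":0.54}
    - {"gripper":1,"x":0.168,"y":-0.5,"z":0,"wx":0,"wy":0,"wz":0.6}
    - {"gripper":1,"x":0.168,"y":-0.55,"z":0,"wx":0,"wy":0,"wz":0.65}
    - {"gripper":1,"x":0.168,"y":-0.59,"z":0,"wx":0,"wy":0,"wz":0.685}
    - {"gripper":1,"x":0.168,"y":-0.615,"z":0,"wx":0,"wy":0,"wz":0.685}
    - {"gripper":1,"x":0.168,"y":-0.625,"z":0,"wx":0,"wy":0,"wz":0.685}
    - {"gripper":1,"x":0.168,"y":-0.625,"z":0,"wx":0,"wy":0,"wz":0.685}
  newtons: 20

```text
time: 2.08
eef_pos: [0.4234, -0.027, 0.2]
ee_rot: [0.7, -0.7, -0.099, 0.099]
wrist_force: [0.8, -0.9, 0.1]
gripper_width: -0.0
```

```bash
python3 look.py 2
```

```text
2.075 [ 0.4234 -0.027   0.2   ] mixer [-71.8 -35. ] [ 0.7   -0.7   -0.099  0.099] [ 0.8 -0.9  0.1] -8.416391999619625e-05
```

View pics/l2.png

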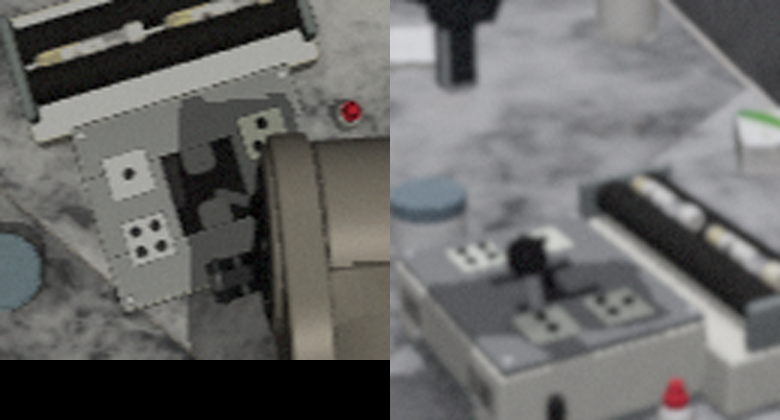

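View pics/s2f.png

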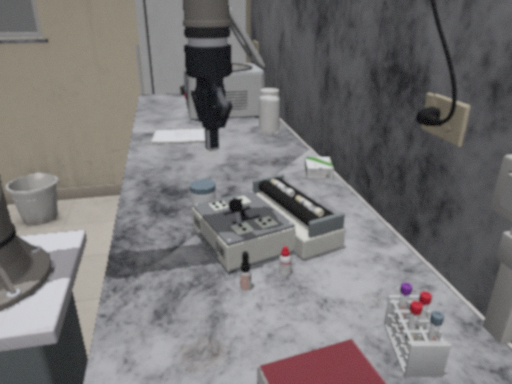

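Call:
move_arm:
  steps:
    - {"gripper":1,"x":0.001,"y":-0.003,"z":-0.03,"wx":0,"wy":0,"wz":0}
    - {"gripper":1,"x":0.001,"y":-0.003,"z":-0.06,"wx":0,"wy":0,"wz":0}
    - {"gripper":1,"x":0.001,"y":-0.003,"z":-0.085,"wx":0,"wy":0,"wz":0}
    - {"gripper":1,"x":0.001,"y":-0.003,"z":-0.1,"wx":0,"wy":0,"wz":0}
    - {"gripper":1,"x":0.001,"y":-0.003,"z":-0.1,"wx":0,"wy":0,"wz":0}
    - {"gripper":1,"x":0.006,"y":-0.0015,"z":-0.1,"wx":0,"wy":0,"wz":0}
    - {"gripper":1,"x":0.01,"y":0.0,"z":-0.1,"wx":0,"wy":0,"wz":0}
    - {"gripper":1,"x":0.014,"y":0.001,"z":-0.1,"wx":0,"wy":0,"wz":0}
    - {"gripper":1,"x":0.018,"y":0.002,"z":-0.1,"wx":0,"wy":0,"wz":0}
    - {"gripper":1,"x":0.022,"y":0.003,"z":-0.1,"wx":0,"wy":0,"wz":0}
    - {"gripper":1,"x":0.026,"y":0.0045,"z":-0.1,"wx":0,"wy":0,"wz":0}
    - {"gripper":1,"x":0.03,"y":0.0055,"z":-0.1,"wx":0,"wy":0,"wz":0}
    - {"gripper":1,"x":0.034,"y":0.0065,"z":-0.1,"wx":0,"wy":0,"wz":0}
    - {"gripper":1,"x":0.038,"y":0.008,"z":-0.1,"wx":0,"wy":0,"wz":0}
    - {"gripper":1,"x":0.041,"y":0.009,"z":-0.1,"wx":0,"wy":0,"wz":0}
    - {"gripper":1,"x":0.044,"y":0.0095,"z":-0.1,"wx":0,"wy":0,"wz":0}
    - {"gripper":1,"x":0.044,"y":0.0095,"z":-0.1,"wx":0,"wy":0,"wz":0}

```text
time: 4.3
eef_pos: [0.4676, -0.0177, 0.1001]
ee_rot: [-0.7, 0.7, 0.099, -0.099]
wrist_force: [-0.1, -0.6, 1.1]
gripper_width: -0.001
```

```bash
python3 look.py 3
```

```text
4.3 [ 0.4676 -0.0177  0.1001] mixer [-26.8 -38.3] [-0.7    0.7    0.099 -0.099] [-0.1 -0.6  1.1] -0.0012090585856457338
```

View pics/l3.png

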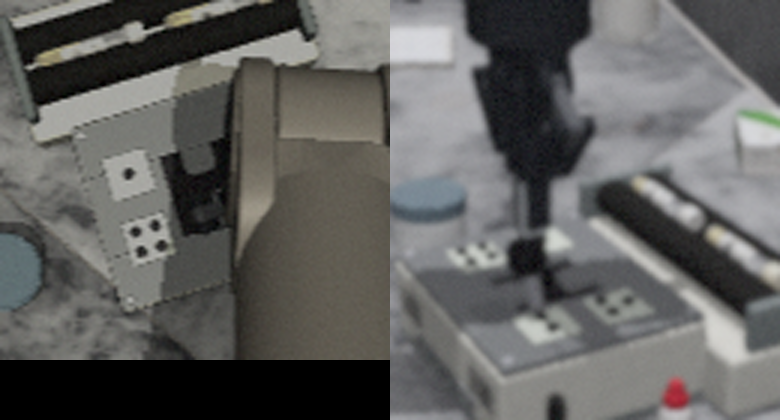

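Run:
```python
from h import *
s=cv2.imread('pics/s3f.png');s0=cv2.imread('pics/side0.png')
a=[cv2.resize(i[150:250,200:280],None,fx=5,fy=5,interpolation=cv2.INTER_CUBIC) for i in(s0,s)]
cv2.imwrite('pics/z3.png',np.hstack(a))
for x in(-45,-29,-10,0):
  p=W(x,-38);z=.02+np.sqrt(.105**2-.038**2-(x/1000)**2);print(x,z,proj('side',[*p,z]))
o=status.get_obs()['eef_pos'];print('tip',proj('side',o),proj('top',o))
```

```text
-45 0.10692525524840292 [[228.67057777 209.20658494]]
-29 0.11348796714016195 [[236.23834331 204.30307842]]
-10 0.11737042672187485 [[245.14294068 200.38373843]]
0 0.11788258272031853 [[249.77523219 199.0625489 ]]
tip [[237.33994874 210.45323138]] [[278.81025829 217.33954149]]
```

View pics/z3.png

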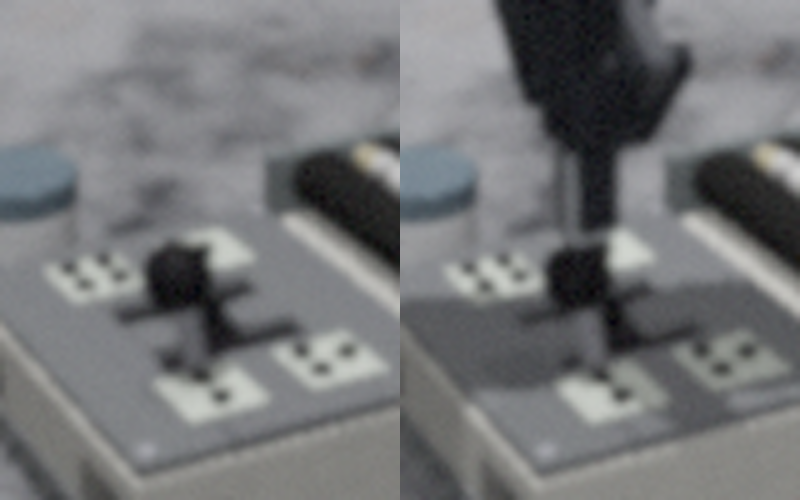

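Run:
```python
from h import *
s=cv2.imread('pics/t3f.png');s0=cv2.imread('pics/top0.png')
a=[cv2.convertScaleAbs(cv2.resize(i[180:250,230:300],None,fx=5.6,fy=5.6,interpolation=cv2.INTER_CUBIC),alpha=2,beta=0) for i in(s0,s)]
cv2.imwrite('pics/z3t.png',np.hstack(a))
s=cv2.imread('pics/s3f.png');s0=cv2.imread('pics/side0.png')
a=[cv2.convertScaleAbs(cv2.resize(i[180:240,215:275],None,fx=6.6,fy=6.6,interpolation=cv2.INTER_CUBIC),alpha=2.5,beta=0) for i in(s0,s)]
cv2.imwrite('pics/z3s.png',np.hstack(a))
for n in('top','side'):print(n,ray(n,(240,205)))
```

```text
top (array([0.40359879, 0.05032329, 1.08538018]), array([ 0.0936103 ,  0.01935197, -0.99640923]))
side (array([ 0.35300686, -0.71550783,  0.46887205]), array([ 0.15099374,  0.88092035, -0.45168349]))
```

View pics/z3t.png

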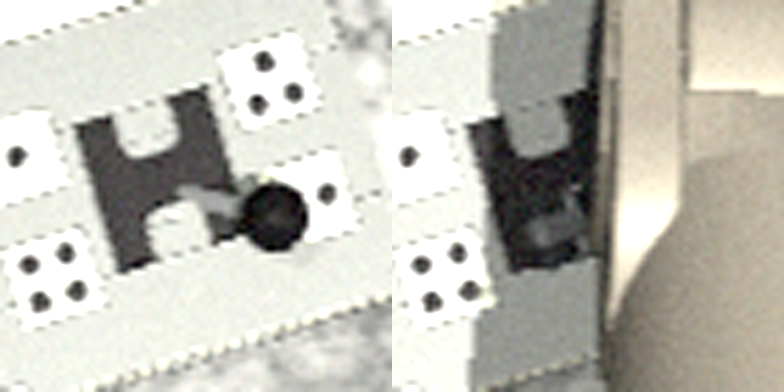

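View pics/z3s.png

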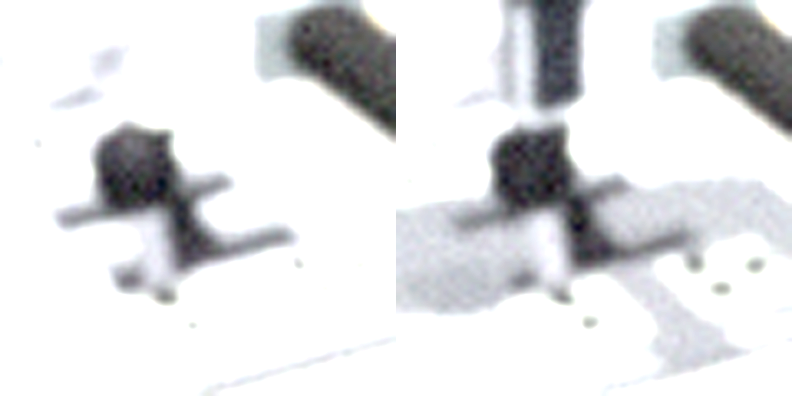

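Run:
```python
from h import *
e=[.4234,-.027,.2]
print(proj('top',e),proj('side',e))
from scipy.spatial.transform import Rotation as Ro
q=status.get_obs()['ee_rot'];R=Ro.from_quat([q[1],q[2],q[3],q[0]]).as_matrix();print(R.round(3))
s=cv2.imread('pics/s2f.png');t=cv2.imread('pics/t2f.png')
a=[cv2.convertScaleAbs(cv2.resize(i,(390,390),interpolation=cv2.INTER_CUBIC),alpha=2.,beta=20) for i in(t[210:270,240:300],s[110:170,180:240])]
cv2.imwrite('pics/z2.png',np.hstack(a))
```

```text
[[287.15319283 235.78822366]] [[212.84912723 165.16393218]]
[[ 0.961 -0.    -0.278]
 [ 0.278  0.     0.961]
 [-0.    -1.     0.   ]]
```

View pics/z2.png

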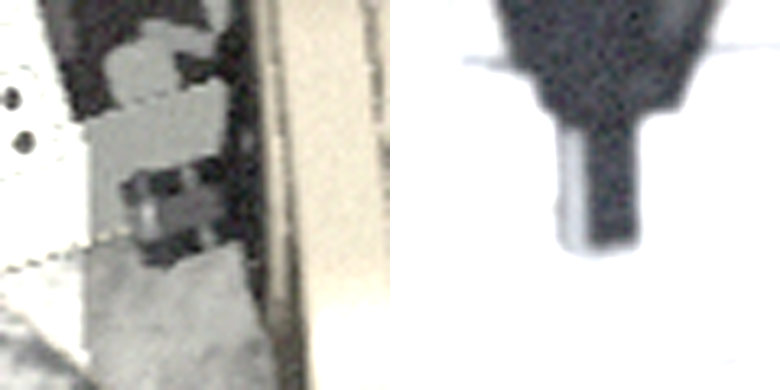

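Run:
```python
from h import *
for dz in(0,.013,.028,.036):
  print(dz,proj('side',[[.4676,-.0177,.1+dz],[.4234,-.027,.2+dz],[.2551,.5971,.2+dz]]).round(1).tolist())
s=cv2.imread('pics/side0.png')
cv2.imwrite('pics/z0.png',cv2.resize(s[20:100,90:170],None,fx=7,fy=7,interpolation=cv2.INTER_CUBIC))
```

```text
0 [[237.5, 210.4], [212.8, 165.2], [133.1, 96.0]]
0.013 [[237.4, 204.3], [212.5, 158.3], [132.6, 91.7]]
0.028 [[237.2, 197.2], [212.2, 150.2], [132.0, 86.6]]
0.036 [[237.2, 193.4], [212.0, 145.8], [131.6, 83.9]]
```

View pics/z0.png

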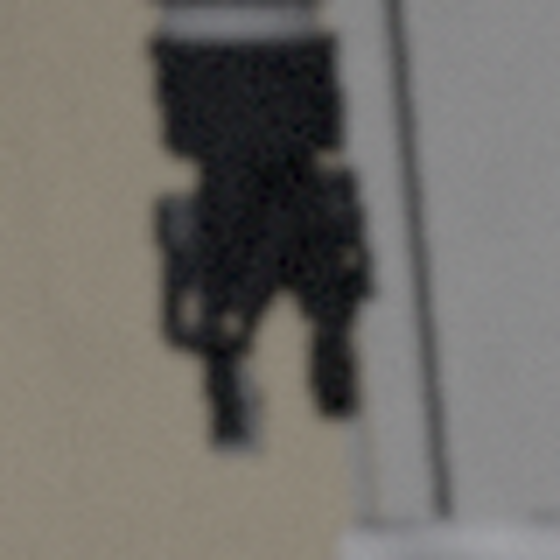

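Run:
```python
from h import *
from scipy.optimize import least_squares
P=np.array([[.4676,-.0177,.1001],[.4234,-.027,.2],[.2551,.5971,.2121]]);U=np.array([[239.,196],[212.3,148.5],[131.2,81.4]])
f=lambda b:(proj('side',P+b)-U).ravel()
r1=least_squares(f,[0,0,0]);print(r1.x,r1.fun)
J=r1.jac;print(np.sqrt(np.diag(np.linalg.inv(J.T@J))))
f2=lambda b:(proj('side',P+[b[0],0,b[1]])-U).ravel();print(least_squares(f2,[0,0]).x,least_squares(f2,[0,0]).fun)
```

```text
[ 0.00062745 -0.00797414  0.03375125] [-0.74665693  0.19835101  0.63371642  0.01480708  0.09783938 -0.3415365 ]
[0.00141559 0.0086631  0.00334562]
[0.00136914 0.03088965] [-1.06447636 -0.25744774  0.58453722  0.07640124  0.6224063   0.15154698]
```

Call:
move_arm:
  steps:
    - {"gripper":1,"x":-0.01,"y":-0.003,"z":0.01,"wx":0,"wy":0,"wz":0}
    - {"gripper":1,"x":-0.025,"y":-0.007,"z":0.01,"wx":0,"wy":0,"wz":0}
    - {"gripper":1,"x":-0.04,"y":-0.0115,"z":0.01,"wx":0,"wy":0,"wz":0}
    - {"gripper":1,"x":-0.043,"y":-0.0125,"z":0.005,"wx":0,"wy":0,"wz":0}
    - {"gripper":1,"x":-0.043,"y":-0.0125,"z":-0.01,"wx":0,"wy":0,"wz":0}
    - {"gripper":1,"x":-0.043,"y":-0.0125,"z":-0.02,"wx":0,"wy":0,"wz":0}
    - {"gripper":1,"x":-0.043,"y":-0.0125,"z":-0.026,"wx":0,"wy":0,"wz":0}
    - {"gripper":1,"x":-0.043,"y":-0.0125,"z":-0.026,"wx":0,"wy":0,"wz":0}

```text
time: 5.4
eef_pos: [0.4242, -0.0303, 0.0736]
ee_rot: [-0.7, 0.7, 0.099, -0.099]
wrist_force: [-0.3, 0.0, 0.2]
gripper_width: -0.001
```

```bash
python3 look.py 4
```

```text
5.4 [ 0.4242 -0.0303  0.0736] mixer [-72.  -38.4] [-0.7    0.7    0.099 -0.099] [-0.3  0.   0.2] -0.0012528562669553366
```

View pics/l4.png

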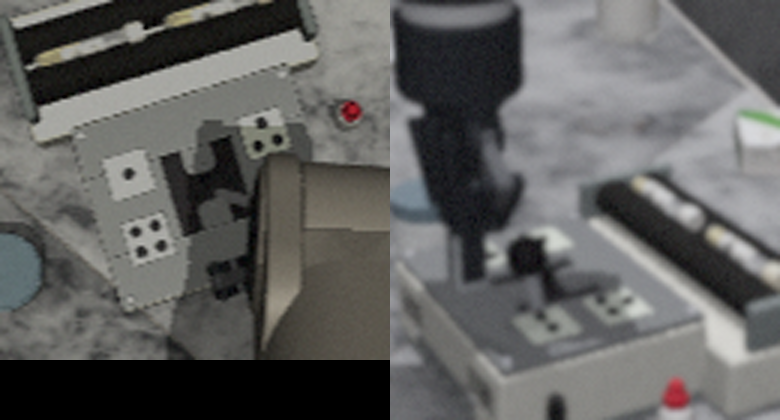

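Call:
move_arm:
  steps:
    - {"gripper":1,"x":0.006,"y":0.002,"z":0,"wx":0,"wy":0,"wz":0}
    - {"gripper":1,"x":0.012,"y":0.0035,"z":0,"wx":0,"wy":0,"wz":0}
    - {"gripper":1,"x":0.016,"y":0.0045,"z":0,"wx":0,"wy":0,"wz":0}
    - {"gripper":1,"x":0.02,"y":0.006,"z":0,"wx":0,"wy":0,"wz":0}
    - {"gripper":1,"x":0.024,"y":0.007,"z":0,"wx":0,"wy":0,"wz":0}
    - {"gripper":1,"x":0.028,"y":0.008,"z":0,"wx":0,"wy":0,"wz":0}
    - {"gripper":1,"x":0.032,"y":0.009,"z":0,"wx":0,"wy":0,"wz":0}
    - {"gripper":1,"x":0.036,"y":0.0105,"z":0,"wx":0,"wy":0,"wz":0}
    - {"gripper":1,"x":0.039,"y":0.0115,"z":0,"wx":0,"wy":0,"wz":0}
    - {"gripper":1,"x":0.042,"y":0.0122,"z":0,"wx":0,"wy":0,"wz":0}
    - {"gripper":1,"x":0.042,"y":0.0122,"z":0,"wx":0,"wy":0,"wz":0}

```text
time: 6.88
eef_pos: [0.4669, -0.0178, 0.0741]
ee_rot: [0.7, -0.7, -0.099, 0.099]
wrist_force: [-0.6, 0.3, 0.2]
gripper_width: 0.0
```

```bash
python3 look.py 5
```

```text
6.875 [ 0.4669 -0.0178  0.0741] mixer [-27.5 -38.2] [ 0.7   -0.7   -0.099  0.099] [-0.6  0.3  0.2] 0.00019209196390674612
```

View pics/l5.png

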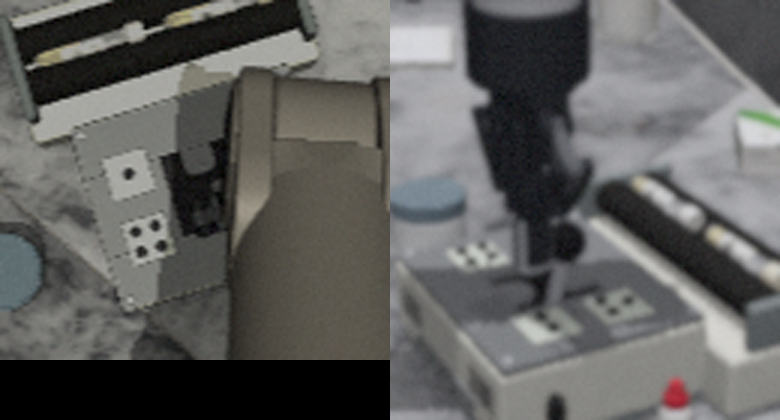

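Call:
move_arm:
  steps:
    - {"gripper":1,"x":-0.006,"y":-0.002,"z":0,"wx":0,"wy":0,"wz":0}
    - {"gripper":1,"x":-0.0115,"y":-0.0033,"z":0.01,"wx":0,"wy":0,"wz":0}
    - {"gripper":1,"x":-0.0085,"y":-0.0145,"z":0.02,"wx":0,"wy":0,"wz":0}
    - {"gripper":1,"x":-0.005,"y":-0.026,"z":0.02,"wx":0,"wy":0,"wz":0}
    - {"gripper":1,"x":0.0007,"y":-0.0456,"z":0.02,"wx":0,"wy":0,"wz":0}
    - {"gripper":1,"x":0.015,"y":-0.0415,"z":0.01,"wx":0,"wy":0,"wz":0}
    - {"gripper":1,"x":0.028,"y":-0.038,"z":0,"wx":0,"wy":0,"wz":0}
    - {"gripper":1,"x":0.0386,"y":-0.0347,"z":0,"wx":0,"wy":0,"wz":0}
    - {"gripper":1,"x":0.0386,"y":-0.0347,"z":0,"wx":0,"wy":0,"wz":0}

```text
time: 8.1
eef_pos: [0.506, -0.0524, 0.074]
ee_rot: [-0.7, 0.7, 0.1, -0.099]
wrist_force: [-0.3, -0.9, -0.8]
gripper_width: 0.003
```

```bash
python3 look.py 6
```

```text
8.1 [ 0.506  -0.0524  0.074 ] mixer [  0.5 -82.3] [-0.7    0.7    0.1   -0.099] [-0.3 -0.9 -0.8] 0.00343473239130975
```

View pics/l6.png

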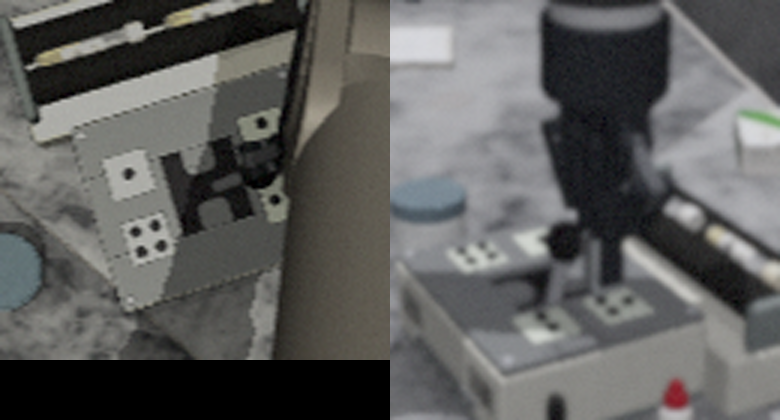

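Run:
```python
from h import *
e=status.get_obs()['eef_pos'];print(proj('side',e+[0,0,.03]),proj('top',e+[0,0,.03]))
print('knob top', Mx(onz('top',(278.3,208.3),.117)), proj('side',[*W(0,-38),.117]),proj('top',[*W(0,-38),.117]))
s=cv2.imread('pics/s6f.png');t=cv2.imread('pics/t6f.png')
a=[cv2.convertScaleAbs(cv2.resize(i,(390,390),interpolation=cv2.INTER_CUBIC),alpha=2.,beta=20) for i in(t[180:240,240:300],s[175:235,225:285])]
cv2.imwrite('pics/z6.png',np.hstack(a))
```

```text
[[260.53694629 215.06895577]] [[294.08842689 200.40012256]]
knob top [ -8.30131196 -41.74038309] [[249.77762668 199.47464784]] [[275.59110581 205.21913586]]
```

View pics/z6.png

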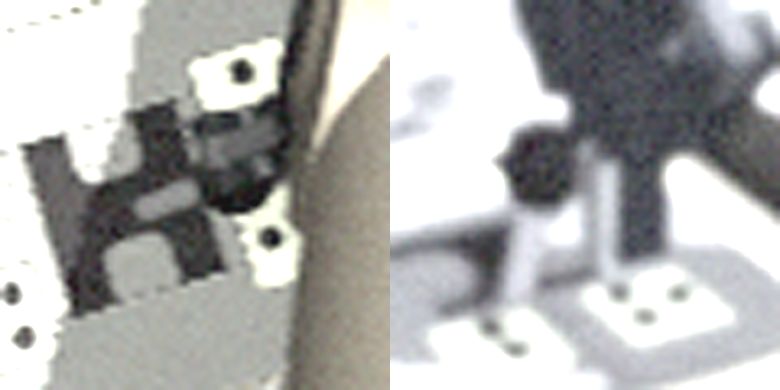

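Call:
move_arm:
  steps:
    - {"gripper":1,"x":-0.005,"y":0.009,"z":0,"wx":0,"wy":0,"wz":0}
    - {"gripper":1,"x":-0.0065,"y":0.016,"z":0,"wx":0,"wy":0,"wz":0}
    - {"gripper":1,"x":-0.008,"y":0.021,"z":0,"wx":0,"wy":0,"wz":0}
    - {"gripper":1,"x":-0.0095,"y":0.026,"z":0,"wx":0,"wy":0,"wz":0}
    - {"gripper":1,"x":-0.011,"y":0.031,"z":0,"wx":0,"wy":0,"wz":0}
    - {"gripper":1,"x":-0.0125,"y":0.036,"z":0,"wx":0,"wy":0,"wz":0}
    - {"gripper":1,"x":-0.014,"y":0.041,"z":0,"wx":0,"wy":0,"wz":0}
    - {"gripper":1,"x":-0.0155,"y":0.046,"z":0,"wx":0,"wy":0,"wz":0}
    - {"gripper":1,"x":-0.017,"y":0.051,"z":0,"wx":0,"wy":0,"wz":0}
    - {"gripper":1,"x":-0.0185,"y":0.056,"z":0,"wx":0,"wy":0,"wz":0}
    - {"gripper":1,"x":-0.02,"y":0.061,"z":0,"wx":0,"wy":0,"wz":0}
    - {"gripper":1,"x":-0.0212,"y":0.066,"z":0,"wx":0,"wy":0,"wz":0}
    - {"gripper":1,"x":-0.0225,"y":0.071,"z":0,"wx":0,"wy":0,"wz":0}
    - {"gripper":1,"x":-0.024,"y":0.076,"z":0,"wx":0,"wy":0,"wz":0}
    - {"gripper":1,"x":-0.025,"y":0.08,"z":0,"wx":0,"wy":0,"wz":0}
    - {"gripper":1,"x":-0.025,"y":0.08,"z":0,"wx":0,"wy":0,"wz":0}

```text
time: 10.2
eef_pos: [0.4797, 0.0279, 0.0739]
ee_rot: [0.7, -0.7, -0.099, 0.1]
wrist_force: [0.5, -0.2, -0.5]
gripper_width: 0.001
```

```bash
python3 look.py 7
```

```text
10.2 [0.4797 0.0279 0.0739] mixer [-2.5  2.1] [ 0.7   -0.7   -0.099  0.1  ] [ 0.5 -0.2 -0.5] 0.0007009187694152775
```

View pics/l7.png

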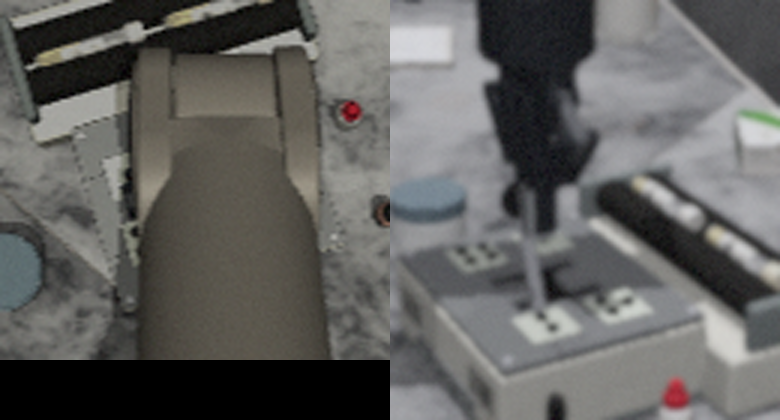

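Run:
```python
from h import *
for x in(-12,-3,0):
  for y in(20,30,36):print(x,y,proj('side',[*W(x,y),.02+np.sqrt(105**2-x*x-y*y)/1000]))
e=status.get_obs()['eef_pos'];print('tip',proj('side',e+[0,0,.03]))
s=cv2.imread('pics/s7f.png')
a=[cv2.convertScaleAbs(cv2.resize(i,(600,600),interpolation=cv2.INTER_CUBIC),alpha=2.,beta=20) for i in(s[165:225,210:270],)]
cv2.imwrite('pics/z7.png',np.hstack(a))
```

```text
-12 20 [[231.23384401 187.18090232]]
-12 30 [[229.17633346 186.50101037]]
-12 36 [[227.96958113 186.33027984]]
-3 20 [[235.24825276 186.02187443]]
-3 30 [[233.15662825 185.34995444]]
-3 36 [[231.9285795  185.18145862]]
0 20 [[236.58039774 185.71652074]]
0 30 [[234.47776622 185.04835978]]
0 36 [[233.24285284 184.88169335]]
tip [[239.66740179 197.79316142]]
```

View pics/z7.png

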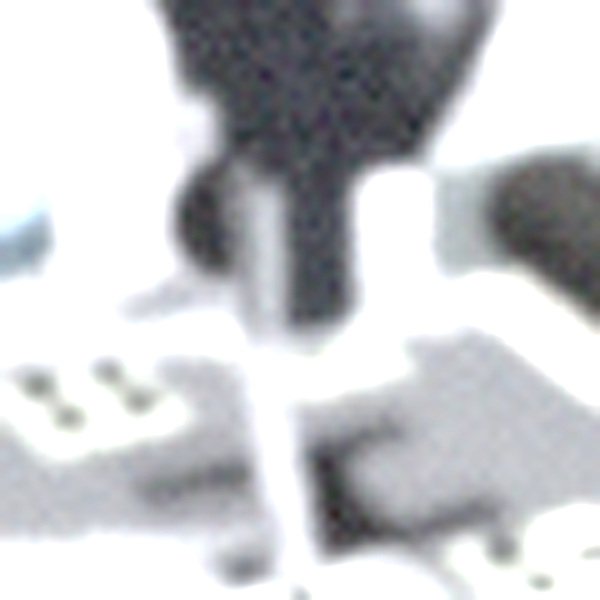

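Run:
```python
from h import *
for p in((-16,-19),(-2,13),(0,-20),(0,20),(-32,20),(32,20),(-32,-20),(32,-20),(-11,-12),(-11,12)):
  u=proj('side',[*W(*p),.07])[0];print(p,u.round(1),'z7',((u-[210,165])*10).round())
p=proj('side',[[*W(-3,25),.117],[*W(0,0),.02]]);print(((p-[210,165])*10).round())
```

```text
(-16, -19) [238.4 218.6] z7 [284. 536.]
(-2, 13) [237.7 210.5] z7 [277. 455.]
(0, -20) [245.8 217. ] z7 [358. 520.]
(0, 20) [237. 209.] z7 [270. 440.]
(-32, 20) [223.  212.3] z7 [130. 473.]
(32, 20) [250.7 205.7] z7 [407. 407.]
(-32, -20) [231.3 220.7] z7 [213. 557.]
(32, -20) [259.7 213.5] z7 [497. 485.]
(-11, -12) [239.1 216.6] z7 [291. 516.]
(-11, 12) [233.9 211.7] z7 [239. 467.]
[[242. 228.]
 [316. 690.]]
```

Call:
move_arm:
  steps:
    - {"gripper":1,"x":-0.001,"y":0.004,"z":0,"wx":0,"wy":0,"wz":0}
    - {"gripper":1,"x":-0.002,"y":0.008,"z":0,"wx":0,"wy":0,"wz":0}
    - {"gripper":1,"x":-0.0028,"y":0.01,"z":0,"wx":0,"wy":0,"wz":0}
    - {"gripper":1,"x":-0.0028,"y":0.01,"z":0,"wx":0,"wy":0,"wz":0}

```text
time: 10.8
eef_pos: [0.4772, 0.0376, 0.0741]
ee_rot: [0.7, -0.7, -0.099, 0.099]
wrist_force: [0.4, -0.3, 0.1]
gripper_width: 0.001
```

```bash
python3 look.py 8;python3 - <<'E'
import cv2
s=cv2.imread('pics/s8f.png')
cv2.imwrite('pics/z8.png',cv2.convertScaleAbs(cv2.resize(s[165:225,210:270],(600,600),interpolation=cv2.INTER_CUBIC),alpha=2.,beta=20))
E
```

```text
10.8 [0.4772 0.0376 0.0741] mixer [-2.2 12.1] [ 0.7   -0.7   -0.099  0.099] [ 0.4 -0.3  0.1] 0.0005859763598491828
```

View pics/z8.png

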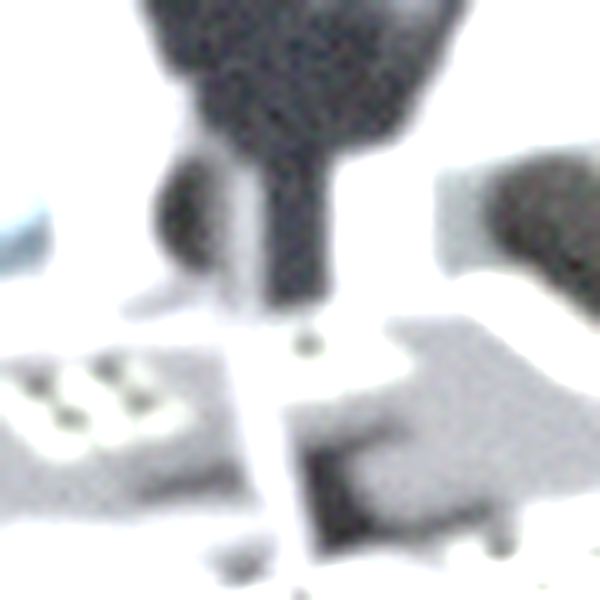

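Call:
move_arm:
  steps:
    - {"gripper":1,"x":-0.0006,"y":0.002,"z":0,"wx":0,"wy":0,"wz":0}
    - {"gripper":1,"x":-0.0006,"y":0.002,"z":0,"wx":0,"wy":0,"wz":0}
    - {"gripper":1,"x":0.0015,"y":-0.006,"z":0,"wx":0,"wy":0,"wz":0}
    - {"gripper":1,"x":0.004,"y":-0.014,"z":0,"wx":0,"wy":0,"wz":0}
    - {"gripper":1,"x":0.012,"y":-0.012,"z":0.02,"wx":0,"wy":0,"wz":0}
    - {"gripper":1,"x":0.022,"y":-0.009,"z":0.04,"wx":0,"wy":0,"wz":0}
    - {"gripper":1,"x":0.035,"y":-0.004,"z":0.05,"wx":0,"wy":0,"wz":0}
    - {"gripper":1,"x":0.039,"y":0.01,"z":0.05,"wx":0,"wy":0,"wz":0}
    - {"gripper":1,"x":0.036,"y":0.022,"z":0.04,"wx":0,"wy":0,"wz":0}
    - {"gripper":1,"x":0.033,"y":0.034,"z":0.03,"wx":0,"wy":0,"wz":0}
    - {"gripper":1,"x":0.033,"y":0.035,"z":0.015,"wx":0,"wy":0,"wz":0}
    - {"gripper":1,"x":0.033,"y":0.035,"z":0,"wx":0,"wy":0,"wz":0}
    - {"gripper":1,"x":0.033,"y":0.035,"z":-0.002,"wx":0,"wy":0,"wz":0}

```text
time: 12.52
eef_pos: [0.5088, 0.0714, 0.0704]
ee_rot: [-0.7, 0.7, 0.098, -0.1]
wrist_force: [-0.3, 0.3, 0.4]
gripper_width: 0.002
```

```bash
python3 look.py 9;python3 - <<'E'
import cv2,numpy as np
s=cv2.imread('pics/s9f.png');t=cv2.imread('pics/t9f.png')
cv2.imwrite('pics/z9.png',np.hstack([cv2.convertScaleAbs(cv2.resize(i,(395,395),interpolation=cv2.INTER_CUBIC),alpha=2.,beta=20) for i in (t[180:240,220:280],s[165:225,210:270])]))
E
```

```text
12.525 [0.5088 0.0714 0.0704] mixer [37.6 35.8] [-0.7    0.7    0.098 -0.1  ] [-0.3  0.3  0.4] 0.0021028193153622694
```

View pics/z9.png

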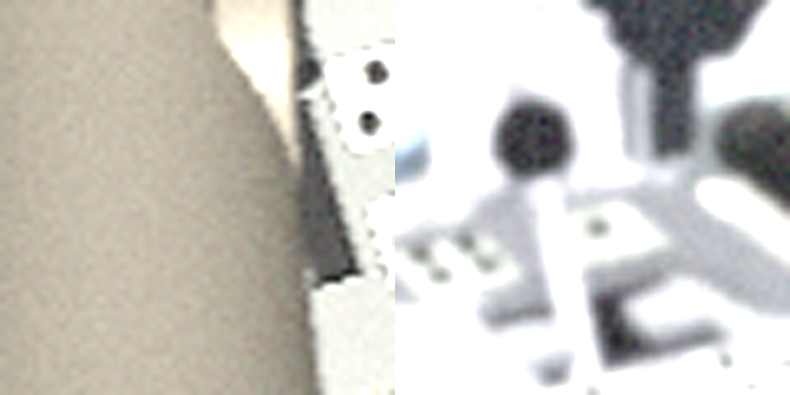

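Call:
move_arm:
  steps:
    - {"gripper":1,"x":-0.005,"y":-0.001,"z":0,"wx":0,"wy":0,"wz":0}
    - {"gripper":1,"x":-0.01,"y":-0.002,"z":0,"wx":0,"wy":0,"wz":0}
    - {"gripper":1,"x":-0.014,"y":-0.003,"z":0,"wx":0,"wy":0,"wz":0}
    - {"gripper":1,"x":-0.018,"y":-0.004,"z":0,"wx":0,"wy":0,"wz":0}
    - {"gripper":1,"x":-0.022,"y":-0.0055,"z":0,"wx":0,"wy":0,"wz":0}
    - {"gripper":1,"x":-0.026,"y":-0.0065,"z":0,"wx":0,"wy":0,"wz":0}
    - {"gripper":1,"x":-0.03,"y":-0.0075,"z":-0.001,"wx":0,"wy":0,"wz":0}
    - {"gripper":1,"x":-0.034,"y":-0.009,"z":-0.002,"wx":0,"wy":0,"wz":0}
    - {"gripper":1,"x":-0.038,"y":-0.01,"z":-0.003,"wx":0,"wy":0,"wz":0}
    - {"gripper":1,"x":-0.042,"y":-0.011,"z":-0.004,"wx":0,"wy":0,"wz":0}
    - {"gripper":1,"x":-0.046,"y":-0.0125,"z":-0.005,"wx":0,"wy":0,"wz":0}
    - {"gripper":1,"x":-0.049,"y":-0.0132,"z":-0.006,"wx":0,"wy":0,"wz":0}
    - {"gripper":1,"x":-0.052,"y":-0.014,"z":-0.006,"wx":0,"wy":0,"wz":0}
    - {"gripper":1,"x":-0.052,"y":-0.014,"z":-0.006,"wx":0,"wy":0,"wz":0}

```text
time: 14.38
eef_pos: [0.4576, 0.0581, 0.0659]
ee_rot: [0.7, -0.7, -0.099, 0.099]
wrist_force: [1.2, 0.2, -1.1]
gripper_width: 0.003
```

```bash
python3 look.py 10;python3 - <<'E'
import cv2,numpy as np
from h import *
s=cv2.imread('pics/s10f.png')
cv2.imwrite('pics/z10.png',cv2.convertScaleAbs(cv2.resize(s[165:225,200:260],(600,600),interpolation=cv2.INTER_CUBIC),alpha=2.,beta=20))
for x in(-35,-40,-44):print(x,proj('side',[*W(x,38),.02+np.sqrt(105**2-x*x-38**2)/1000]))
E
```

```text
14.375 [0.4576 0.0581 0.0659] mixer [-15.3  37.3] [ 0.7   -0.7   -0.099  0.099] [ 1.2  0.2 -1.1] 0.0033796564326453444
-35 [[217.39488756 191.05813771]]
-40 [[215.17486937 192.46868909]]
-44 [[213.39894311 193.70725644]]
```

View pics/z10.png

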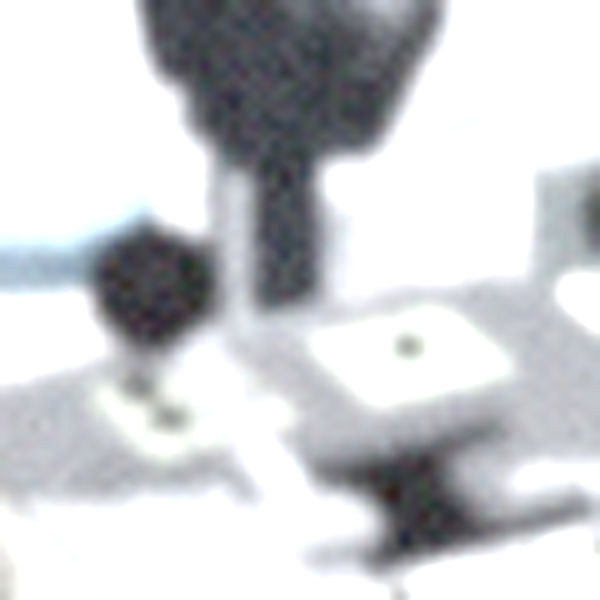

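Call:
move_arm:
  steps:
    - {"gripper":1,"x":-0.0015,"y":-0.0005,"z":0,"wx":0,"wy":0,"wz":0}
    - {"gripper":1,"x":-0.003,"y":-0.001,"z":0,"wx":0,"wy":0,"wz":0}
    - {"gripper":1,"x":-0.003,"y":-0.001,"z":0,"wx":0,"wy":0,"wz":0}

```text
time: 14.85
eef_pos: [0.4552, 0.0573, 0.0661]
ee_rot: [0.7, -0.7, -0.099, 0.099]
wrist_force: [2.0, -0.6, -0.7]
gripper_width: -0.002
```

Call:
move_arm:
  steps:
    - {"gripper":1,"x":-0.001,"y":-0.0003,"z":0,"wx":0,"wy":0,"wz":0}
    - {"gripper":1,"x":-0.0015,"y":-0.0004,"z":0,"wx":0,"wy":0,"wz":0}
    - {"gripper":1,"x":-0.0015,"y":-0.0004,"z":0,"wx":0,"wy":0,"wz":0}

```text
time: 15.22
eef_pos: [0.4537, 0.0568, 0.0661]
ee_rot: [0.7, -0.7, -0.099, 0.099]
wrist_force: [1.2, 0.3, -1.3]
gripper_width: 0.004
```

```bash
python3 look.py 11;python3 - <<'E'
import cv2,numpy as np
s=cv2.imread('pics/s11f.png')
cv2.imwrite('pics/z11.png',cv2.convertScaleAbs(cv2.resize(s[165:225,200:260],(600,600),interpolation=cv2.INTER_CUBIC),alpha=2.,beta=20))
E
```

```text
15.225 [0.4537 0.0568 0.0661] mixer [-19.4  37.2] [ 0.7   -0.7   -0.099  0.099] [ 1.2  0.3 -1.3] 0.0037640101502273786
```

View pics/z11.png

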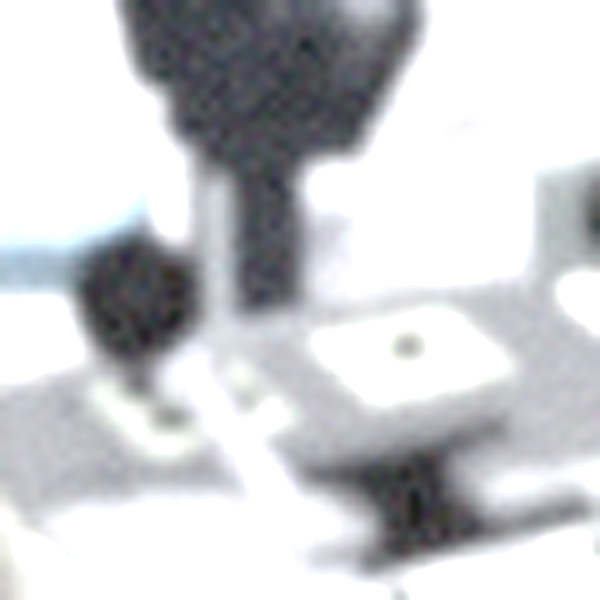

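Call:
move_arm:
  steps:
    - {"gripper":1,"x":-0.001,"y":-0.0003,"z":0,"wx":0,"wy":0,"wz":0}
    - {"gripper":1,"x":-0.0015,"y":-0.0004,"z":0,"wx":0,"wy":0,"wz":0}
    - {"gripper":1,"x":-0.0015,"y":-0.0004,"z":0,"wx":0,"wy":0,"wz":0}

```text
time: 15.7
eef_pos: [0.4528, 0.0566, 0.0662]
ee_rot: [0.7, -0.7, -0.1, 0.099]
wrist_force: [2.8, 0.5, -2.0]
gripper_width: 0.005
```

Call:
move_arm:
  steps:
    - {"gripper":1,"x":-0.001,"y":-0.0003,"z":0,"wx":0,"wy":0,"wz":0}
    - {"gripper":1,"x":-0.001,"y":-0.0003,"z":0,"wx":0,"wy":0,"wz":0}

```text
time: 15.95
eef_pos: [0.4523, 0.0564, 0.0663]
ee_rot: [0.7, -0.7, -0.1, 0.098]
wrist_force: [5.1, 1.0, -3.2]
gripper_width: -0.004
```

Call:
move_arm:
  steps:
    - {"gripper":1,"x":0.004,"y":0.001,"z":0,"wx":0,"wy":0,"wz":0}
    - {"gripper":1,"x":0.012,"y":0.0035,"z":0,"wx":0,"wy":0,"wz":0}
    - {"gripper":1,"x":0.024,"y":0.007,"z":0,"wx":0,"wy":0,"wz":0}
    - {"gripper":1,"x":0.025,"y":0.007,"z":0.03,"wx":0,"wy":0,"wz":0}
    - {"gripper":1,"x":0.025,"y":0.007,"z":0.07,"wx":0,"wy":0,"wz":0}
    - {"gripper":1,"x":0.025,"y":0.007,"z":0.11,"wx":0,"wy":0,"wz":0}
    - {"gripper":1,"x":0.025,"y":0.007,"z":0.15,"wx":0,"wy":0,"wz":0}
    - {"gripper":1,"x":0.025,"y":0.04,"z":0.15,"wx":0,"wy":0,"wz":0}
    - {"gripper":1,"x":0.025,"y":0.09,"z":0.15,"wx":0,"wy":0,"wz":0}
    - {"gripper":1,"x":0.025,"y":0.14,"z":0.15,"wx":0,"wy":0,"wz":0}
    - {"gripper":1,"x":0.025,"y":0.19,"z":0.15,"wx":0,"wy":0,"wz":0}
    - {"gripper":1,"x":0.025,"y":0.24,"z":0.15,"wx":0,"wy":0,"wz":0}
    - {"gripper":1,"x":0.025,"y":0.29,"z":0.15,"wx":0,"wy":0,"wz":0}
    - {"gripper":1,"x":0.025,"y":0.33,"z":0.15,"wx":0,"wy":0,"wz":0}
    - {"gripper":1,"x":0.025,"y":0.35,"z":0.15,"wx":0,"wy":0,"wz":0}
    - {"gripper":1,"x":0.025,"y":0.35,"z":0.15,"wx":0,"wy":0,"wz":0}
    - {"gripper":1,"x":0.025,"y":0.35,"z":0.15,"wx":0,"wy":0,"wz":0}

```text
time: 18.08
eef_pos: [0.4771, 0.4037, 0.216]
ee_rot: [-0.7, 0.701, 0.098, -0.098]
wrist_force: [-0.2, 0.1, -0.3]
gripper_width: 0.001
```

```bash
python3 look.py 12;python3 - <<'E'
import cv2,numpy as np
s=cv2.imread('pics/s12f.png');t=cv2.imread('pics/t12f.png')
a=[cv2.resize(i,(395,395),interpolation=cv2.INTER_CUBIC) for i in (t[180:260,180:260],s[165:225,195:255])]
cv2.imwrite('pics/z12.png',cv2.convertScaleAbs(np.hstack(a),alpha=1.5))
E
```

```text
18.075 [0.4771 0.4037 0.216 ] mixer [ 99.3 363.9] [-0.7    0.701  0.098 -0.098] [-0.2  0.1 -0.3] 0.000678829210818308
```

View pics/z12.png

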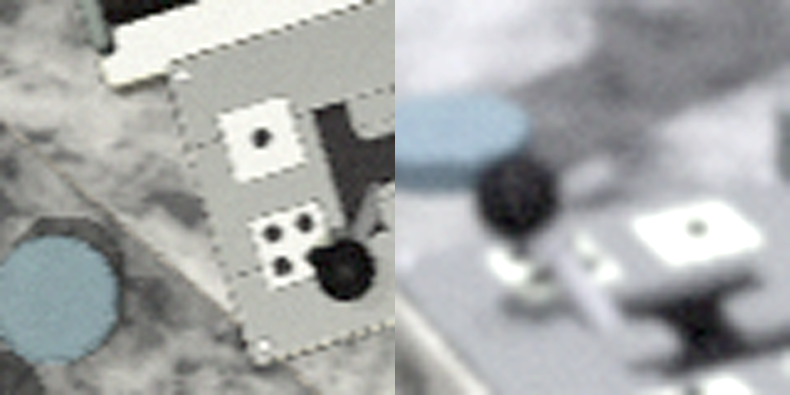

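View pics/t12f.png

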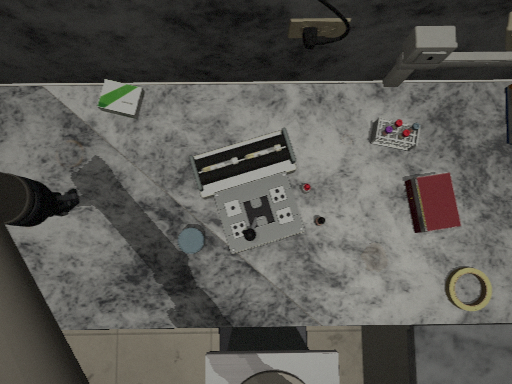

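Knob at about (249.5, 234) px in the top view and (213.5, 194.5) in the side view. I'll triangulate it before handing in.

Run:
```python
from h import *
ut=(180+345/395*80-.4,180+268/395*80-.4);us=(195+(517-395)/395*60-.4,165+195/395*60-.4)
o1,d1=ray('top',ut);o2,d2=ray('side',us)
l=np.linalg.lstsq(np.stack([d1,-d2],1),o2-o1,rcond=None)[0];a=o1+d1*l[0];b=o2+d2*l[1];p=(a+b)/2
m=Mx(p);print(p,np.linalg.norm(a-b),'mixer',m,'fore',np.arctan2(m[0],1e3*p[2]-20),'side',np.arctan2(m[1],1e3*p[2]-20))
print('plane .108',Mx(onz('top',ut,.108)))
```

```text
[0.42988805 0.04884254 0.10726939] 0.0016502898771753745 mixer [-44.51461027  36.07712283] fore -0.4716812285854768 side 0.39200403808806517
plane .108 [-43.76329094  35.78756254]
```

```bash
python3 -c "
from plant import r
print(r.sign_off())"
```

```text
the job is handed in; nothing more can be done
None
```

I pushed the gear lever with the shut fingertips out of the near right slot, across the neutral lane, and home into the near left slot. That is the slot marked by the four-stud plate. The job is handed in at about 18 s of robot time; no verdict was reported.

**Last checks**
- **Lever position:** triangulating the knob from both cameras put it at x = -44.5, y = +36 mm in the mixer's frame, 107 mm above the worktop. That is about -0.44 rad fore and about +0.36 to 0.39 rad to the left, depending on how the tilt is reckoned. The two camera rays missed each other by 1.7 mm.
- **Push force:** it rose from about 1–2 N to about 5 N at the end stop, the highest I read at the ends of my moves.
- **Clearance:** the arm is clear to the left at 0.22 m height, with the wrist force back near zero.
- **Jar and small bottles:** by eye they stand where they were in the last top picture; I did not measure their positions again.

**What disagreed**
- **Fingertip height:** in the side view the tips sit about 30 mm higher than the reported tool position. My first push therefore passed over the knob without touching it, and I worked about 30 mm lower from then on.
- **Start position:** the lever stood about 29 mm from the middle of the gate in x, not the 44 mm of a lever fully home.

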